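# Preset the stirrer under the beaker

## Robot

A 6-joint arm with a two-finger parallel gripper is mounted at the origin on the work surface. World frame = base frame: x ahead of the robot, y to its left, z up, the work surface at z = 0. Lengths are in m, angles in rad, forces in N, time in s.
With the tool pointing down it reaches from about 0.3 to 0.85 m from the base axis. Payload 5.4 kg.
Tool frame: the origin (TCP) lies midway between the tips of the shut fingers; the grasp point (between the pads) lies robot.hold_point_z behind it (robot.hold_point_z is the distance from the TCP to the grasp point, in m); z points along the fingers, y is the line along which they close (so a half turn about z gives the same grasp; the last joint's range is limited). The gripper opens to 85 mm and grips with 20 to 120 N. Pads are 22 mm wide; open, the fingers measure 114 mm over their backs; the gripper's body (76 mm by 85 mm) begins 54 mm behind the grasp point. The pads swing forward as they close: fully open they stand 13 mm farther back than shut.
Start: joints at [-1.492, 0.158, 1.597, -0, 1.386, -0.21], TCP at [0.164, -0.551, 0.231] pointing down, gripper open.
Joint ranges: [-2.91, 2.91], [-0.94, 2.29], [0.18, 2.7], [-1.29, 4.43], [0.17, 2.64], [-3, 3]. Speed limits (rad/s): [2.57, 2.57, 3.14, 3.14, 3.14, 3.14].

## Interface

Orientations are given as a rotation vector (axis times angle).
In Python, from plant import robot, optics gives the robot as it stands.
- The arm moves only by the tool play_rows, never from a script. Its argument "steps" is a list of rows, each a list of 2 entries, a list of its own where there are three numbers: the shift along the world's x, y, z as a fraction of full scale, then the turn, a rotation vector about the world's x, y, z as a fraction of full scale. A call has 1 to 10 rows; each row is the pose to reach, as a shift and turn from the pose commanded when the call began, turning the shorter way round; what a row does not reach only later rows make up. Full scale, the value 1, is 25 cm for a shift and 180 degrees for a turn. A row lasts 1/12 s, in which the tool goes at most 41.7 mm and 7.16 degrees, less where a joint would pass 70% of its speed; a pose out of reach is approached as far as the arm can. A call with a number of a shift or a turn outside -1 to 1 is refused whole. A call with a gripper value outside its range is refused whole. "jaw" is the gripper command: -1 is shut, 1 is fully open, values between are in proportion, set as the call begins (left out, the last holds). The fingers move at their own pace and stop on an object; the grip force is fixed at half the most. Time passes only in rows, so rows that repeat a pose let the fingers close. It gives the time, the measured TCP pose, the force, the opening and the grip force at its end, in the units of the state.
- robot.observe(): the state, without advancing time (a new reading comes with each control period).
- optics.get_image(name): name is "scene" or "top"; returns a dict with "frame" (400x640x3 uint8, blue, green, red), "depth" (400x640 float32, m along the optical axis (not along the pixel's ray), 0 where there is no reading), "fovy" (degrees; the focal length in pixels is half the picture's height over the tangent of half this angle, whatever the lens; pixels are square), "cx", "cy" (the principal point, pixels), "k1" (the pictures are not rectified: a ray, as slopes to the right and down, at radius r is drawn at 1 + k1 r^2 times it, then the intrinsics apply), "R" (3x3) and "t" (3): a world point X has camera coordinates R X + t. Camera axes: x right, y down, z forward; pixel columns grow to the right and rows downward; lengths in m; the calibration is good to about 2 mm. A picture is of the moment at which its call begins.
- robot.finish_job(): hands the job in; it is judged then, once.
The state is a dict: "clock": time; "q": joint angles; "qd": joint speeds; "joint_efforts": joint torques, N m; "ee_pos": TCP position; "orientation": TCP orientation; "force": force on the tool from outside, world axes, zero at the start; "wrist_torque": the same for the moment, N m; "width": opening from 0.0 (shut) to 1.0 (fully open); "grasp_force": force on a finger pad.
Only numpy, scipy, OpenCV 4.12 (cv2) and the standard library are available. Lean on these libraries where they do the work, as an engineer would, in place of code of your own. Each camera call takes 0.05 s, during which the arm holds its last target. There are 200 camera calls.

## Task

Two identical magnetic stirrers stand on the lab bench; get the one carrying the open, straight-sided beaker ready for the next dialysis. Turn its speed dial clockwise until the white pointer line points at the middle of the strip of masking tape stuck beside its scale, then let go. Leave the beaker standing on its plate, and leave alone the dial of the other stirrer, the one with the stoppered conical flask.

Things in the scene. Friction and masses are not known exactly. Their poses are not given: they have to be found in the camera images.
- dial_grip (a point): Dial to set: black knob, bar 50 x 14 mm standing 34 mm above a disc 52 mm across. Point on its vertical axis, 10 mm below the bar's top, 91 mm above the bench; grip here. Turns with it: x along the bar, white pointer line on the -x half, y across, z up. Stiff (0.04 N m), stays where left, stops 4.1 rad apart (pointer to the near end = lower stop); needs 0.6 to 1.45 rad clockwise seen from above.
- tape (a point): Middle of the cream masking-tape strip, flat, 18 mm long radially, 13 mm wide, on the grey deck (55 mm above the bench) beside that dial, outside its white ticks, 51.5 mm from the dial's axis. Its -x axis points outward from that axis, z up: with the pointer on it, the x axes of dial_grip and tape point the same way. The other stirrer has a strip of its own, of no concern.
- idle_dial_pointer (a point): Outer end of the pointer line, 25 mm from the axis and 101 mm above the bench, on the identical dial of the other stirrer, which carries the stoppered conical flask. Not to be turned.
- beaker: Open straight glass beaker, 90 mm across, 125 mm tall, white stir bar inside, loose on the round plate (67 mm above the bench) of the stirrer to set. Origin: centre of its underside, 160 mm behind the dial's axis; z up. That stirrer is a white box 295 x 170 mm, 53 mm tall, fixed to the bench, dial end towards the robot, turned up to 0.2 rad; it may be the left or the right one.

How it is judged:
At the end, for the whole second after the job is handed in: The dial's pointer is within 12 degrees (0.21 rad) of the middle of the tape strip, released, and the beaker is upright within 20 mm of where it stood (angle between the x axis of dial_grip and the x axis of tape, either way round below 0.21 rad and angle between beaker's own z axis and vertical below 0.1 rad and distance of beaker from where it was at the start of the episode below 0.02 m); the robot touches nothing.
It fails at once if the other stirrer's dial is turned (its pointer end moves more than 8 mm) (distance of idle_dial_pointer from where it was at the start of the episode above 0.008 m).
It fails at once if the beaker is pushed more than 20 mm or tipped (distance of beaker from where it was at the start of the episode above 0.02 m or angle between beaker's own z axis and vertical above 0.2 rad).
It also fails if it takes over 34 s, if anything falls off the work surface, if the arm or the gripper's body presses on something with over 40 N, if the wrist force passes 120 N, or if a joint passes its speed limit or range.

## Working session

There is one attempt and no reset: what is moved stays moved. The work goes in short steps, Python scripts to look and compute and a tool call to move; the robot and the scene stay as the last step left them, time stands still between calls to the robot, and variables do not carry over. Pictures are saved under pics/ and viewed, at most 10 in all, crops included, and the job is handed in when it is done.

Besides the shell and the picture viewer there is one more tool, called after "Emit:" as name([rows], argument=value, ...), one row to a line, values as JSON. play_rows: Moves the arm, as the interface text tells. Its arguments: {"type":"object","properties":{"steps":{"type":"array","items":{"type":"array"}},"jaw":{"type":"number"}},"required":["steps"]}

```bash
mkdir -p pics; ls; python3 - <<'E'
from plant import robot, optics
import cv2,numpy as np
for n in("scene","top"):
    i=optics.get_image(n); cv2.imwrite(f"pics/{n}0.png",i["frame"]); np.savez(f"/tmp/{n}0.npz",**i)
    print(n,i["fovy"],i["cx"],i["cy"],i["k1"],np.round(i["R"],3).tolist(),np.round(i["t"],3))
print(robot.observe(),robot.hold_point_z)
E
```

```text
pics
scene 44.71888416398174 318.1328596558752 189.84261892928674 0.009289306622532066 [[-0.539, 0.842, -0.003], [0.602, 0.383, -0.7], [-0.589, -0.379, -0.714]] [ 0.295 -0.246  1.261]
top 43.47358926710058 322.7830576405212 197.05648261089107 -0.14242788368637974 [[-0.006, -1.0, -0.007], [-0.997, 0.007, -0.074], [0.074, 0.006, -0.997]] [0.003 0.552 1.139]
{'clock': 0.1, 'q': array([-1.49210005e+00,  1.59013074e-01,  1.59811908e+00,  4.50106182e-05,
        1.38621089e+00, -2.10099128e-01]), 'qd': array([ 8.38887236e-04, -1.65894507e-03, -3.72758783e-03, -1.13148077e-03,
       -2.35723383e-05, -3.00622923e-04]), 'joint_efforts': array([ 4.27193027e-04, -3.96989572e+01, -3.32338071e+01, -3.19706360e-04,
        4.17860007e-03, -2.13672399e-05]), 'ee_pos': array([ 0.16370813, -0.55063169,  0.23039377]), 'orientation': array([-3.10717363e+00, -4.51800142e-01, -2.49718038e-04]), 'force': array([ 0.02930397, -0.04631314, -0.76786745]), 'wrist_torque': array([-0.02696491, -0.0121548 , -0.02817345]), 'grasp_force': 0.0, 'width': 0.996178054877966} 0.0187
```

View pics/top0.png

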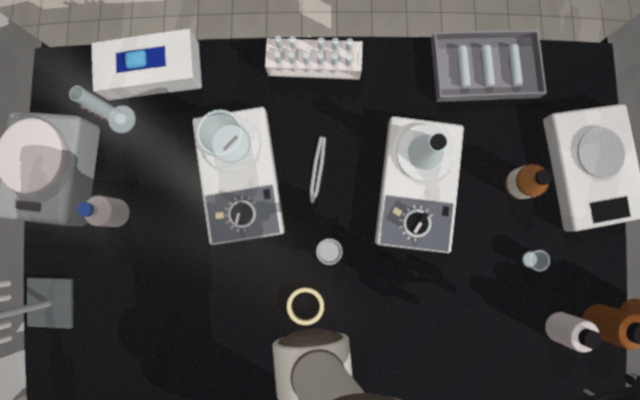

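View pics/scene0.png

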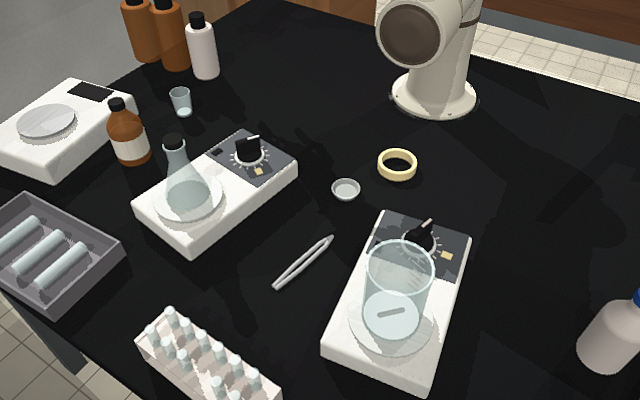

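Top view: the beaker's stirrer is the left one (beaker about (224,137), dial about (241,213), tape about (219,215)). The flask stirrer is on the right, with its dial at (417,223). In the scene view the target dial is at about (420,238) and the tape at (447,255).

```bash
python3 - <<'E'
import cv2,numpy as np
t=cv2.imread("pics/top0.png")[180:250,200:290]; s=cv2.imread("pics/scene0.png")[205:275,380:470]
r=lambda a:cv2.resize(a,None,fx=6,fy=6,interpolation=cv2.INTER_CUBIC)[:, :]
a=np.hstack([r(t),r(s)]); a=cv2.resize(a,(800,int(a.shape[0]*800/a.shape[1]))); cv2.imwrite("pics/crop0.png",a);print(a.shape)
E
```

```text
(311, 800, 3)
```

View pics/crop0.png

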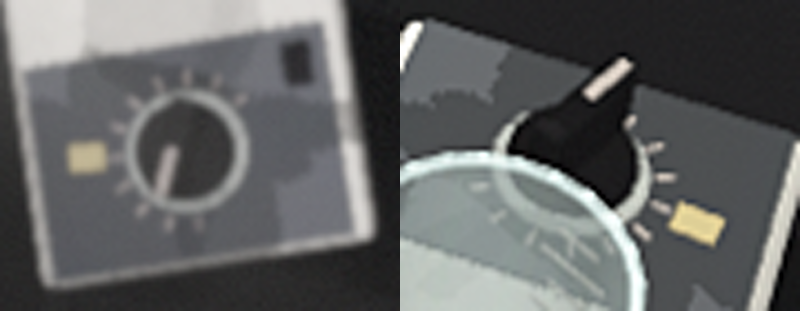

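The crop shows the target pointer line running from top px (239,214) to (236,224), towards the robot, and the tape at (219.4,215.3). In the scene view the line runs from (423,227) to (432,219) and the tape is at (447,255). Next I'll mask these and triangulate.

```bash
cat >h.py <<'E'
import cv2,numpy as np
def K(i):
    f=i["frame"].shape[0]/2/np.tan(np.radians(i["fovy"])/2); return np.array([[f,0,i["cx"]],[0,f,i["cy"]],[0,0,1.]])
def ray(i,uv):
    s=(np.array(uv,float)-[i["cx"],i["cy"]])/K(i)[0,0]; p=s.copy()
    for _ in range(20): p=s/(1+i["k1"]*(p@p))
    R=np.array(i["R"]); return -R.T@i["t"], R.T@np.array([p[0],p[1],1])
def plane(i,uv,z):
    o,d=ray(i,uv); return o+d*(z-o[2])/d[2]
def tri(i,a,j,b):
    o1,d1=ray(i,a);o2,d2=ray(j,b)
    l=np.linalg.lstsq(np.c_[d1,-d2],o2-o1,rcond=None)[0]; p,q=o1+d1*l[0],o2+d2*l[1]
    return (p+q)/2,np.linalg.norm(p-q)
def blob(i,m,box):
    x0,y0,x1,y1=box; mm=np.zeros_like(m,np.uint8); mm[y0:y1,x0:x1]=m[y0:y1,x0:x1]
    n,l,s,c=cv2.connectedComponentsWithStats(mm); k=1+np.argmax(s[1:,4]); return c[k],s[k,4],np.argwhere(l==k)[:,::-1]
E
python3 - <<'E'
from h import *
T=np.load("/tmp/top0.npz");S=np.load("/tmp/scene0.npz")
def masks(i):
    f=i["frame"].astype(int); b,g,r=f[...,0],f[...,1],f[...,2]
    return (r-b>25)&(r>120), r>115
ty,tw=masks(T);sy,sw=masks(S)
tt,n1,_=blob(T,ty,(210,205,230,225)); st,n2,_=blob(S,sy,(438,245,458,265))
print("tape",tt,n1,st,n2,*tri(T,tt,S,st),plane(T,tt,.055),plane(S,st,.055))
tp,n1,pt=blob(T,tw,(234,210,243,226)); sp,n2,ps=blob(S,sw,(420,217,434,229))
print("ptr",tp,n1,sp,n2,*tri(T,tp,S,sp))
for i,P in((T,pt),(S,ps)):
    vx,vy,x,y=cv2.fitLine(P.astype(np.float32),cv2.DIST_L2,0,.01,.01).ravel(); k=(P-[x,y])@[vx,vy]
    e=[np.array([x,y])+np.array([vx,vy])*v for v in(k.min(),k.max())]
    for u in e: print(u,plane(i,u,.101))
# ring (white disc) centre, top
m=(T["frame"].min(2)>95).astype(np.uint8); 
for c,z in (((242.1,214),.057),):print("ring",plane(T,c,z))
# deck corners, top crop
for c in((205.4,195.5),(271.8,184.5),(285,233),(211,244.5)):print("corner",plane(T,c,.055))
print(T["frame"][213:216,225:262].max(2))
E
```

```text
tape [219.38461538 215.        ] 52 [446.25609756 254.86585366] 82 [0.50975238 0.23412116 0.05647656] 0.0031298068902615413 [0.51038326 0.23295236 0.055     ] [0.50775413 0.23531398 0.055     ]
ptr [236.88461538 219.80769231] 52 [426.23255814 222.34883721] 43 [0.49779277 0.18573363 0.09955331] 0.0013512125862667522
[236.32174818 225.24054245] [0.48631784 0.18602191 0.101     ]
[237.60489208 212.85546117] [0.51299981 0.18334726 0.101     ]
[421.82406797 225.99606544] [0.51016454 0.18368063 0.101     ]
[430.70757187 218.64653695] [0.48691414 0.18968563 0.101     ]
ring [0.51231305 0.18094784 0.057     ]
corner [0.55467821 0.2654427  0.055     ]
corner [0.57847958 0.11431705 0.055     ]
corner [0.46939131 0.08464948 0.055     ]
corner [0.44407802 0.25172743 0.055     ]
[[105 107 116 140 154 122  79  66  65  65  67  86 120 141 124  84  60  56
   56  53  58  58  55  57  57  56  61  98 151 173 152 114 100 100  99  98
   98]
 [117 122 127 142 156 122  77  64  63  67  72 108 149 163 140  92  58  56
   55  57  59  57  57  57  57  56  58  97 151 174 153 114 100 100 101 100
   99]
 [128 132 132 145 156 126  80  64  62  63  76 122 160 166 133  85  58  57
   55  58  58  58  57  58  58  59  63  98 152 172 151 112 100  98  99 100
   99]]
```

Emit:
play_rows([
  [[0.46,0.97,0.3],[0,0,0.277]],
  [[0.46,0.97,0.3],[0,0,0.277]],
  [[0.46,0.97,0.3],[0,0,0.277]],
  [[0.46,0.97,0.3],[0,0,0.277]],
  [[0.46,0.97,0.3],[0,0,0.277]],
  [[0.46,0.97,0.3],[0,0,0.277]],
  [[0.46,0.97,0.3],[0,0,0.277]],
  [[0.46,0.97,0.3],[0,0,0.277]],
], jaw=1)

```text
clock: 0.77
ee_pos: [0.2808, -0.3055, 0.3082]
orientation: [2.618, 1.731, 0.002]
force: [-0.9, -0.6, 0.8]
width: 1.001
grasp_force: 0.0
```

Emit:
play_rows([
  [[0.46,0.97,0],[0,0,0.277]],
  [[0.46,0.97,0],[0,0,0.277]],
  [[0.46,0.97,0],[0,0,0.277]],
  [[0.46,0.97,0],[0,0,0.277]],
  [[0.46,0.97,0],[0,0,0.277]],
  [[0.46,0.97,0],[0,0,0.277]],
  [[0.46,0.97,0],[0,0,0.277]],
  [[0.46,0.97,0],[0,0,0.277]],
])

```text
clock: 1.43
ee_pos: [0.3945, -0.0633, 0.3058]
orientation: [-1.646, -2.674, -0.002]
force: [-0.2, -0.8, -0.2]
width: 0.996
grasp_force: 0.0
```

Emit:
play_rows([
  [[0.46,0.97,0],[0,0,0.277]],
  [[0.46,0.97,0],[0,0,0.277]],
  [[0.46,0.97,0],[0,0,0.277]],
  [[0.46,0.97,0],[0,0,0.277]],
  [[0.46,0.97,0],[0,0,0.277]],
  [[0.46,0.97,0],[0,0,0.277]],
  [[0.46,0.97,0],[0,0,0.277]],
  [[0.46,0.97,0],[0,0,0.277]],
  [[0.46,0.97,0],[0,0,0.277]],
])

```text
clock: 2.18
ee_pos: [0.509, 0.1758, 0.3053]
orientation: [-0.383, -3.116, 0.002]
force: [-0.4, -0.0, -0.4]
width: 0.999
grasp_force: 0.0
```

Emit:
play_rows([
  [[0.01,0.02,-0.4],[0,0,0]],
  [[0.01,0.02,-0.8],[0,0,0]],
  [[0.01,0.02,-0.8],[0,0,0]],
  [[0.01,0.02,-0.8],[0,0,0]],
  [[0.01,0.02,-0.8],[0,0,0]],
  [[0.01,0.02,-0.8],[0,0,0]],
  [[0.01,0.02,-0.92],[0,0,0]],
  [[0.01,0.02,-0.92],[0,0,0]],
  [[0.01,0.02,-0.92],[0,0,0]],
])

```text
clock: 2.93
ee_pos: [0.5112, 0.1802, 0.0772]
orientation: [-0.383, -3.117, 0.001]
force: [0.8, 0.2, 0.6]
width: 0.999
grasp_force: 0.0
```

```bash
python3 - <<'E'
from plant import robot, optics
import cv2,numpy as np
s=robot.observe();print(s["ee_pos"],s["force"],s["wrist_torque"])
o=[]
for n,b in(("top",(160,260,180,300)),("scene",(160,290,360,500))):
    i=optics.get_image(n);c=i["frame"][b[0]:b[1],b[2]:b[3]];o.append(cv2.resize(c,(400,int(c.shape[0]*400/c.shape[1]))))
h=min(a.shape[0] for a in o)
cv2.imwrite("pics/g1.png",np.hstack([a[:h] for a in o]))
E
```

```text
[0.51120207 0.18020117 0.07716789] [0.79365157 0.19353268 0.58865699] [ 0.01481544 -0.03553816  0.04911246]
```

View pics/g1.png

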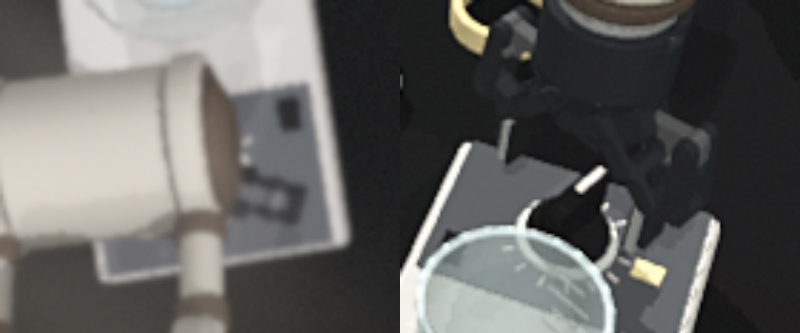

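The fingers straddle the bar: the pads are at crop px (505,140) and (632,230), with the pointer between them at (590,180). I'll lower slightly and close in stages.

Emit:
play_rows([
  [[0,0.004,-0.016],[0,0,0]],
  [[0,0.004,-0.016],[0,0,0]],
  [[0,0.004,-0.016],[0,0,0]],
  [[0,0.004,-0.016],[0,0,0]],
  [[0,0.004,-0.016],[0,0,0]],
  [[0,0.004,-0.016],[0,0,0]],
  [[0,0.004,-0.016],[0,0,0]],
  [[0,0.004,-0.016],[0,0,0]],
], jaw=-0.56)

```text
clock: 3.7
ee_pos: [0.5112, 0.1823, 0.0723]
orientation: [-0.379, -3.119, 0.0]
force: [-0.5, 0.6, 0.5]
width: 0.217
grasp_force: 0.0
```

Emit:
play_rows([
  [[0,0,0],[0,0,0]],
  [[0,0,0],[0,0,0]],
  [[0,0,0],[0,0,0]],
  [[0,0,0],[0,0,0]],
], jaw=-1)

```text
clock: 4.03
ee_pos: [0.5114, 0.1832, 0.0725]
orientation: [0.38, 3.118, 0.002]
force: [0.9, 4.5, 0.3]
width: 0.151
grasp_force: 61.1
```

```bash
python3 -c "
from plant import robot
s=robot.observe();print(s['force'],s['wrist_torque'],s['width'],s['q'])"
```

```text
[0.87666004 4.50665044 0.25848838] [ 0.79088328 -0.05914588 -0.0218312 ] 0.1510111260843575 [ 1.20546826e-01  2.57946181e-01  1.81811638e+00  1.61974879e-03
  1.06470733e+00 -1.20880650e+00]
```

Emit:
play_rows([
  [[0,0.003,0],[0,0,-0.02]],
  [[0,0.003,0],[0,0,-0.04]],
  [[0,0.003,0],[0,0,-0.06]],
  [[0,0.003,0],[0,0,-0.08]],
  [[0,0.003,0],[0,0,-0.1]],
  [[0,0.003,0],[0,0,-0.12]],
  [[0,0.003,0],[0,0,-0.14]],
  [[0,0.003,0],[0,0,-0.16]],
  [[0,0.003,0],[0,0,-0.18]],
  [[0,0.003,0],[0,0,-0.2]],
])

```text
clock: 4.87
ee_pos: [0.5121, 0.1844, 0.0726]
orientation: [1.329, 2.845, 0.005]
force: [4.1, 7.0, -1.5]
width: 0.144
grasp_force: 60.7
```

Emit:
play_rows([
  [[0,0,0],[0,0,-0.02]],
  [[0,0,0],[0,0,-0.04]],
  [[0,0,0],[0,0,-0.06]],
  [[0,0,0],[0,0,-0.08]],
  [[0,0,0],[0,0,-0.1]],
  [[0,0,0],[0,0,-0.12]],
  [[0,0,0],[0,0,-0.15]],
  [[0,0,0],[0,0,-0.18]],
  [[0,0,0],[0,0,-0.21]],
  [[0,0,0],[0,0,-0.21]],
])

```text
clock: 5.7
ee_pos: [0.5134, 0.185, 0.0726]
orientation: [2.18, 2.26, 0.011]
force: [9.4, 10.6, -7.2]
width: 0.153
grasp_force: 60.0
```

```bash
python3 - <<'E'
from plant import robot, optics
import cv2,numpy as np
s=robot.observe();print(s["ee_pos"],s["orientation"],s["force"],s["wrist_torque"],s["q"])
i=optics.get_image("scene");cv2.imwrite("pics/g2.png",cv2.resize(i["frame"][190:290,360:500],None,fx=5,fy=5,interpolation=cv2.INTER_CUBIC))
E
```

```text
[0.51341782 0.1850044  0.07262192] [2.18027723 2.25992997 0.01114066] [ 9.36260744 10.55466721 -7.15661565] [ 1.60108768e+00 -1.13863441e+00 -9.35144493e-04] [0.12239059 0.259497   1.81605517 0.00390342 1.05967004 0.08461794]
```

View pics/g2.png

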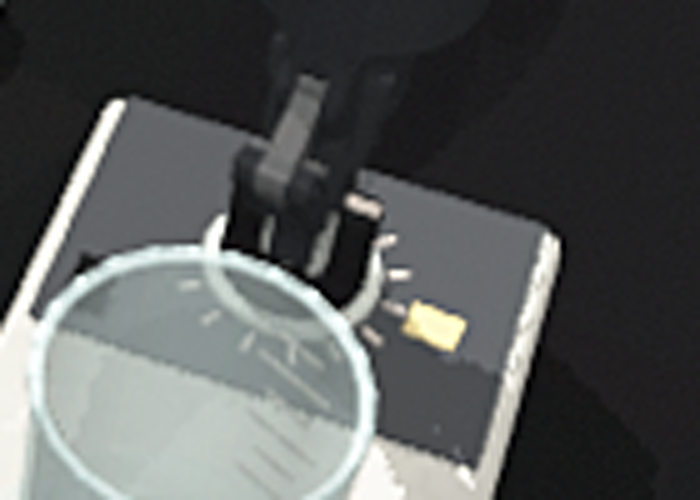

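The bar turned with the gripper, and the pointer end is visible at crop px (362,205), facing the tape side. I'll release and back off to check.

Emit:
play_rows([
  [[0,0,0],[0,0,0]],
  [[0,0,0],[0,0,0]],
  [[0,0,0],[0,0,0]],
  [[0,0,0],[0,0,0]],
  [[0,0,0],[0,0,0]],
  [[0,0,0],[0,0,0]],
], jaw=0.1)

```text
clock: 6.25
ee_pos: [0.5112, 0.1829, 0.0723]
orientation: [2.176, 2.266, -0.0]
force: [-0.6, -0.3, 0.7]
width: 0.551
grasp_force: 0.0
```

Emit:
play_rows([
  [[0,0,0.1],[0,0,0]],
  [[0,0,0.25],[0,0,0]],
  [[0,0,0.4],[0,0,0]],
  [[0,0,0.55],[0,0,0]],
  [[0,0,0.7],[0,0,0]],
  [[0,0,0.9],[0,0,0]],
  [[0,0,0.9],[0,0,0]],
])

```text
clock: 6.83
ee_pos: [0.5141, 0.1834, 0.3058]
orientation: [2.17, 2.26, 0.016]
force: [0.4, 0.6, 1.1]
width: 0.548
grasp_force: 0.0
```

Emit:
play_rows([
  [[-0.4,-0.9,0.1],[0,0,0]],
  [[-0.4,-0.9,0.1],[0,0,0]],
  [[-0.4,-0.9,0.1],[0,0,0]],
  [[-0.4,-0.9,0.1],[0,0,0]],
  [[-0.4,-0.9,0.1],[0,0,0]],
  [[-0.4,-0.9,0.1],[0,0,0]],
  [[-0.4,-0.9,0.1],[0,0,0]],
  [[-0.4,-0.9,0.1],[0,0,0]],
])

```text
clock: 7.5
ee_pos: [0.4109, -0.0437, 0.3226]
orientation: [2.181, 2.26, 0.001]
force: [-0.2, 1.5, -0.6]
width: 0.552
grasp_force: 0.0
```

```bash
python3 - <<'E'
from plant import robot, optics
from h import *
print(robot.observe()["ee_pos"])
T=optics.get_image("top");S=optics.get_image("scene");np.savez("/tmp/top1.npz",**T);np.savez("/tmp/scene1.npz",**S)
r=lambda a:cv2.resize(a,(400,311),interpolation=cv2.INTER_CUBIC)
cv2.imwrite("pics/g3.png",np.hstack([r(T["frame"][180:250,200:290]),r(S["frame"][205:275,380:470])]))
E
```

```text
[ 0.41087011 -0.043685    0.32262914]
```

View pics/g3.png

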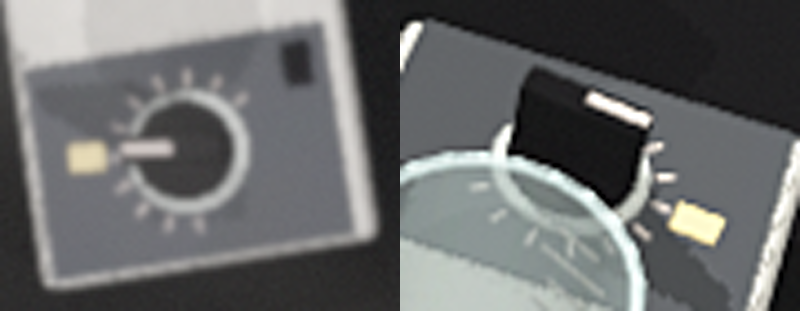

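The pointer line runs from crop px (173,148) to (122,150) and aims at the tape at (86,157). I'll measure the remaining angle and check whether the beaker has shifted.

```bash
python3 - <<'E'
from h import *
T0=np.load("/tmp/top0.npz");S0=np.load("/tmp/scene0.npz");T=np.load("/tmp/top1.npz");S=np.load("/tmp/scene1.npz")
w=lambda i:i["frame"].astype(int)[...,2]>125
res=[]
for i,box in((T,(227,211,240,216)),(S,(420,224,437,234))):
    c,n,P=blob(i,w(i),box);vx,vy,x,y=cv2.fitLine(P.astype(np.float32),cv2.DIST_L2,0,.01,.01).ravel()
    A,B=[plane(i,(x+vx*k,y+vy*k),.101) for k in(-4,4)]; d=(A-B)[:2]; d*=np.sign(d[1])
    print(n,c,plane(i,c,.101),np.degrees(np.arctan2(d[1],d[0])))
    res.append(c)
print("tri",*tri(T,res[0],S,res[1]))
tape=np.array([.5098,.2341]); 
for ax in((.511,.182),(.5123,.181)): d=tape-ax; print("tape dir",np.degrees(np.arctan2(d[1],d[0])),np.linalg.norm(d))
for a,b,y0,y1,x0,x1 in((T0,T,105,175,190,260),(S0,S,270,350,340,450)):
    g=[cv2.cvtColor(k["frame"][y0:y1,x0:x1],6).astype(np.float32) for k in(a,b)]; print("beaker shift px",cv2.phaseCorrelate(*g))
E
```

```text
49 [232.26530612 212.79591837] [0.51318531 0.19498305 0.101     ] 94.75870383946351
53 [428.98113208 229.33962264] [0.51048183 0.19678231 0.101     ] 92.80320912925363
tri [0.51259412 0.19593518 0.10263741] 0.0026923977731149076
tape dir 91.31943917607288 0.052113817745392636
tape dir 92.69555091480363 0.053158818647520756
beaker shift px ((0.0447539403460695, 0.031582644864691645), 0.9862395898427492)
beaker shift px ((-0.04216316536655995, -0.0023081198628887023), 0.9686538245777289)
```

Pointer and tape differ by about 2°, the beaker hasn't moved, and the arm is clear, so I'm handing in.

```bash
python3 -c "
from plant import robot
print(robot.finish_job())"
```

```text
the job is handed in; nothing more can be done
None
```

The job is handed in: the beaker stirrer's pointer is about 2° from the middle of the tape (limit 12°), the dial is released, the beaker has not measurably moved, and the arm never went near the other dial.

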